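# Bed the slide tray against the stop rail of the slide warmer and close the cover

## Robot

A 7-joint arm with a two-finger parallel gripper is mounted at the origin on the work surface. World frame = base frame: x ahead of the robot, y to its left, z up, the work surface at z = 0. Lengths are in m, angles in rad, forces in N, time in s.
With the tool pointing down it reaches from about 0.35 to 0.9 m from the base axis. Payload 8.1 kg.
Tool frame: the origin (TCP) lies midway between the tips of the shut fingers; the grasp point (between the pads) lies 19 mm behind it; z points along the fingers, y is the line along which they close (so a half turn about z gives the same grasp; the last joint's range is limited). The gripper opens to 85 mm and grips with 20 to 120 N. Pads are 22 mm wide; open, the fingers measure 114 mm over their backs; the gripper's body (76 mm by 85 mm) begins 54 mm behind the grasp point. The pads swing forward as they close: fully open they stand 13 mm farther back than shut.
Start: joints at [-1.312, 0.434, 0.025, 1.573, -0.012, 1.134, -0.075], TCP at [0.221, 0.585, 0.231] pointing down, gripper open.
Joint ranges: [-2.62, 2.62], [-0.44, 2.09], [-1.27, 1.32], [0.08, 2.57], [-1.32, 4.46], [0.12, 2], [-2.74, 2.74]. Speed limits (rad/s): [2.22, 2.22, 3.01, 3.01, 3.14, 3.14, 3.14].

## Interface

Orientations are given as a unit quaternion [x, y, z, w].
In Python, from bench import bot, eyes gives the robot as it stands.
- The arm moves only by the tool carry_out, never from a script. Its arguments are lists of equal length, an entry for each row: "dp": the shift along the world's x, y, z in mm, a list of three; "turn": the turn about the world's z in degrees; "claw": the opening, from 0 (shut) to 1 (fully open). In form: {"dp": [[dx, dy, dz], ...], "turn": [turn, ...], "claw": [claw, ...]}. A call has 1 to 12 rows; each row shifts and turns the commanded pose from where the row before left it; what a row does not reach is not made up. A row lasts 1/12 s, in which the tool goes at most 41.7 mm and 7.16 degrees, less where a joint would pass 70% of its speed; a pose out of reach is approached as far as the arm can. A call with a gripper value outside its range is refused whole. The fingers move at their own pace and stop on an object; the grip force is fixed at half the most. Time passes only in rows, so rows that do not move let the fingers close. It gives the time, the measured TCP pose, the force, the opening and the grip force at its end, in the units of the state.
- bot.read_state(): the state, without advancing time (a new reading comes with each control period).
- eyes.read_camera(name): name is "scene" or "top" or "wrist"; returns a dict with "img" (480x640x3 uint8, blue, green, red), "intrinsics" (3x3 intrinsics, pixels), "dist_coeffs" ([k1, k2, p1, p2, k3] as OpenCV has them; the pictures are not rectified), "R" (3x3) and "t" (3): a world point X has camera coordinates R X + t. Camera axes: x right, y down, z forward; pixel columns grow to the right and rows downward; lengths in m; the calibration is good to about 2 mm. A picture is of the moment at which its call begins. There is no depth.
- bot.finish_job(): hands the job in; it is judged then, once.
The state is a dict: "t": time; "joint_pos": joint angles; "qvel": joint speeds; "joint_efforts": joint torques, N m; "ee_pos": TCP position; "orientation": TCP orientation; "wrist_force": force on the tool from outside, world axes, zero at the start; "wrist_torque": the same for the moment, N m; "finger_gap": opening from 0.0 (shut) to 1.0 (fully open); "grasp_force": force on a finger pad.
Only numpy, scipy, OpenCV 4.12 (cv2) and the standard library are available. Lean on these libraries where they do the work, as an engineer would, in place of code of your own. Each camera call takes 0.05 s, during which the arm holds its last target. There are 200 camera calls.

## Task

The long tray of microscope slides is lying askew on the slide warmer. Keeping it flat on the plate, push it back until its whole long side lies square against the stop rail at the rear, in the space between the short tray and the dial thermometer, which must stay where they are; then fold the warmer's cover down until it is fully shut.

Things in the scene. Friction and masses are not known exactly. Their poses are not given: they have to be found in the camera images.
- warmer: slide warmer, a white bench box 250 (x) by 480 (y) by 92 mm high, fixed; origin at the centre of its underside, -x its front (robot side), z up. Its black heated plate, 60 mm above the bench, is 450 mm wide and runs from the front edge (x = -125; flush white trim, no wall or lip) to the rail. Side walls 15 mm thick and a rear housing (x = 87 to 125) rise 32 mm above the plate
- stop_rail (a point): middle of the front face of the straight steel stop rail at the rear of the plate, at plate level (60 mm above the bench); the rail is 446 mm long along this frame's y, 18 mm high, +x points to the rear (into the rail), z up. It is 65 mm to the rear of the warmer's origin
- long_tray: long shallow aluminium slide tray, loose on the plate, 180 mm long (its y), 64 mm wide (its x), 13 mm high with upright 3 mm rims all round, holding four glass slides fixed in it, about 0.15 to 0.3 kg; origin at the centre of its underside, +x is the side that goes against the rail. The middle of that side starts 55 to 95 mm in front of the rail, turned up to 0.3 rad from it
- tray_rear_left (a point): rear left lower corner of the long tray: 32 mm to +x and 90 mm to +y of its origin
- tray_rear_right (a point): rear right lower corner of the long tray: 32 mm to +x and 90 mm to -y of its origin
- short_tray: short aluminium slide tray of the same kind, 96 mm long (its y), 64 mm wide, 13 mm high, already against the rail at one end of the plate (left or right), its centre 165 to 172 mm from the rail's middle; loose, leave it; origin at the centre of its underside
- thermometer: round steel dial surface thermometer, 50 mm in diameter, 15 mm high, standing near the rail at the other end of the plate, its centre 165 to 172 mm from the rail's middle; loose, leave it; origin at the centre of its underside
- cover (a joint): angle (rad) of the warmer's cover: 0 shut (level), 1.57 upright, end stop at 1.65; it starts standing open at 1.5 to 1.62. The hinge is stiff (0.8 N m), so the 0.5 kg cover stays at any angle. It may be pushed anywhere on its outer face, which is its upper face when shut and its rear face when open
- cover_hinge (a point): middle of the cover's hinge axis, which runs along y of the warmer, at the rear of the warmer 112 mm behind its origin and 96 mm above the bench, at half the cover's thickness
- cover_edge (a point): middle of the cover's front edge (its upper edge while open), 237 mm from the hinge, at half thickness; z axis out of the outer face (up when shut). The cover is a flat solid clear pane in an aluminium frame, 6 mm thick, 478 mm wide; along this edge a skirt reaches 12 mm below, and in its middle is a black finger lip 13 mm long, 120 mm wide
There are look-alikes about, which are no part of the job. Leave any pink or red look-alike of the long_tray alone.

How it is judged:
By the outcome, as a careful person would: the job done as asked, in the order asked, and still so for the second after the job is handed in, with the robot touching nothing.
It also fails if it takes over 61 s, if anything falls off the work surface, if the arm or the gripper's body presses on something with over 40 N, if the wrist force passes 120 N, or if a joint passes its speed limit or range.

## Working session

There is one attempt and no reset: what is moved stays moved. The work goes in short steps, Python scripts to look and compute and a tool call to move; the robot and the scene stay as the last step left them, time stands still between calls to the robot, and variables do not carry over. Pictures are saved under pics/ and viewed, at most 10 in all, crops included, and the job is handed in when it is done.

Besides the shell and the picture viewer there is one more tool, called after "Emit:" as a command line: name --pt "numbers of a row" for each row, then --argument value for the rest. carry_out: Moves the arm, as the interface text tells. Its arguments: {"type":"object","properties":{"dp":{"type":"array","items":{"type":"array","items":{"type":"number"}}},"turn":{"type":"array","items":{"type":"number"}},"claw":{"type":"array","items":{"type":"number"}}},"required":["dp","turn","claw"]}

```bash
mkdir -p pics; cat > h.py <<'E'
import numpy as np, cv2
from bench import bot, eyes
def cam(n):
    c=eyes.read_camera(n); c={k:np.array(v) for k,v in c.items()}; return c
def ray(c,uv,z):
    uv=np.array(uv,float).reshape(-1,1,2)
    n=cv2.undistortPoints(uv,c['intrinsics'],c['dist_coeffs']).reshape(-1,2)
    d=np.c_[n,np.ones(len(n))]@c['R']; o=-c['R'].T@c['t']
    return o+d*((z-o[2])/d[:,2])[:,None]
def proj(c,X):
    return cv2.projectPoints(np.array(X,float).reshape(-1,3),cv2.Rodrigues(c['R'])[0],c['t'],c['intrinsics'],c['dist_coeffs'])[0].reshape(-1,2)
E
python3 - <<'E'
from h import *
for n in ('top','scene'):
    c=cam(n); cv2.imwrite(f'pics/{n}0.png',c['img']); print(n,-c['R'].T@c['t'],c['R'][2])
s=bot.read_state();print(s['t'],s['ee_pos'],s['orientation'],s['wrist_force'])
E
```

```text
top [ 4.14235516e-01 -1.84680174e-04  9.98173405e-01] [ 0.06827233 -0.03053901 -0.99719921]
scene [0.88510938 0.37809469 0.87742861] [-0.42305844 -0.39408005 -0.81591818]
0.1 [0.22112424 0.58407897 0.23059501] [ 1.79975504e-01  9.83670825e-01 -7.22025932e-04 -6.35854935e-05] [ 0.10972992 -0.29521913  0.31580152]
```

View pics/top0.png

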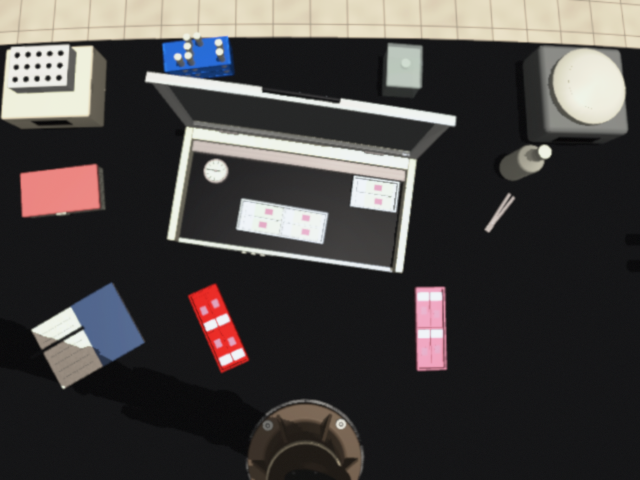

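View pics/scene0.png

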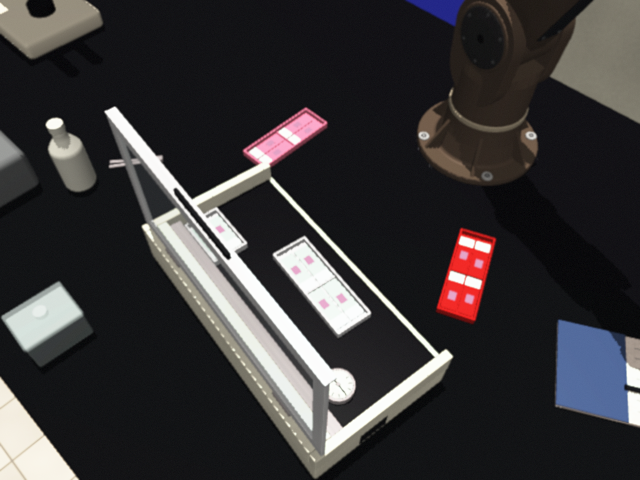

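The long tray candidates in the top view are the bare aluminium tray on the plate (282,221), the red one (218,328) and the pink one (431,328). The aluminium tray is the one meant, because it lies on the plate and the coloured ones lie on the bench. The thermometer is at the left (215,171) and the short tray at the right (375,193). I'll confirm this in one enlarged crop.

```bash
python3 - <<'E'
from h import *
i=cv2.imread('pics/top0.png')[120:285,155:425]
cv2.imwrite('pics/crop0.png',cv2.resize(i,None,fx=2.96,fy=2.96,interpolation=cv2.INTER_CUBIC))
E
```

```text
(no output)
```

View pics/crop0.png

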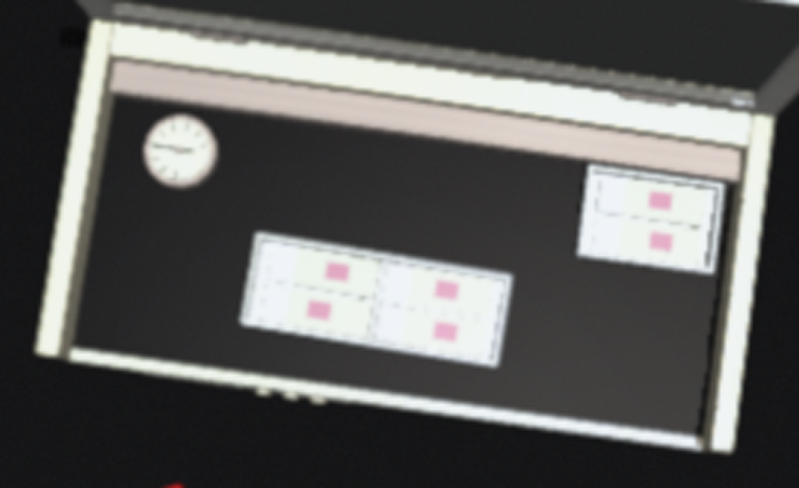

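The crop shows the aluminium tray with four slides, corners at about (258,233), (512,274), (498,366) and (241,325) in crop pixels. The rail runs from (113,95) to (740,180), with the thermometer at (180,151) and the short tray at (650,220). Next I'll measure these.

```bash
cat > m.py <<'E'
from h import *
def rect(c,m,z):
    """min-area rectangle (world xy) of mask contour nearest given seed"""
    P=ray(c,m.reshape(-1,2),z)[:,:2]
    (cx,cy),(w,h),a=cv2.minAreaRect((P*1000).astype(np.float32))
    a=np.radians(a)
    if w>h: a-=np.pi/2; w,h=h,w   # long side = y ; x axis angle
    a=(a+np.pi/2)%np.pi-np.pi/2
    return cx,cy,w,h,a
def blobs(c,thr=120):
    g=c['img'].max(2); k=cv2.threshold(g,thr,255,0)[1]
    cs,_=cv2.findContours(k,cv2.RETR_EXTERNAL,cv2.CHAIN_APPROX_NONE)
    cs2,_=cv2.findContours(k,cv2.RETR_LIST,cv2.CHAIN_APPROX_NONE)
    return cs2
def tray(c,seed,thr=120,z=.073):
    best=[q for q in blobs(c,thr) if 1500>cv2.contourArea(q)*0+len(q)>40 and cv2.pointPolygonTest(q,tuple(map(float,seed)),False)>0]
    best=[q for q in best if cv2.contourArea(q)<9000]
    return rect(c,max(best,key=cv2.contourArea),z)
E
python3 - <<'E'
from m import *
c=cam('top')
o=np.array([155,120]); f=2.96
T=lambda a:(np.array(a,float)+.5)/f+o-.5
P=lambda a,z:(ray(c,T(a),z)[:,:2]*1000)
print('tray',tray(c,(282,221))); print('short',tray(c,(375,193)))
g=c['img'].max(2).astype(int)
# rail bottom edge: per column, subpixel 50% crossing
def edge(cols,r0,r1,thr):
    out=[]
    for u in cols:
        v0=r0(u);v1=r1(u)
        col=g[int(v0):int(v1),u]
        for i in range(len(col)-1):
            if col[i]>thr>=col[i+1]: out.append((u,int(v0)+i+(col[i]-thr)/(col[i]-col[i+1])));break
    return np.array(out,float)
line=lambda u:152+(u-193)*(174-152)/(354-193)
e=edge(range(230,345),lambda u:line(u)-5,lambda u:line(u)+8,130)
R=ray(c,e,.06)[:,:2]*1000; p=np.polyfit(R[:,1],R[:,0],1); print('rail',p,np.std(R[:,0]-np.polyval(p,R[:,1])),len(R),'yaw',-np.arctan(p[0]))
fl=lambda u:241+(u-180)*(271-241)/(391-180)
e=edge(range(190,385),lambda u:fl(u)-3,lambda u:fl(u)+8,100)
R=ray(c,e,.06)[:,:2]*1000; q=np.polyfit(R[:,1],R[:,0],1); print('front',q,np.std(R[:,0]-np.polyval(q,R[:,1])),len(R))
print('frontL outer',P([(37,355)],.092),'frontR',P([(735,453)],.092))
print('inner walls on plate L front/back',P([(75,348),(113,95)],.06),'R',P([(700,440)],.06))
print('therm',P([(180,150)],.075))
print('cover top corners px', ray(c,[(147,75),(455,121)],.333)[:,:2])
E
```

```text
tray (514.5399780273438, 41.022010803222656, 67.0589599609375, 182.87042236328125, np.float64(-0.1735941609151801))
short (561.5389404296875, 17.731719970703125, 242.72413635253906, 491.0700378417969, np.float64(-0.1504269231184172))
rail [1.52614688e-01 6.32191707e+02] 0.12387559791695052 115 yaw -0.15144611343182712
front [1.48734210e-01 4.34184608e+02] 0.9310110986705057 195
frontL outer [[476.13392531 271.03198834]] frontR [[ 405.02020477 -203.82640411]]
inner walls on plate L front/back [[483.03178444 253.72791491]
 [664.09550906 229.13735565]] R [[ 414.18443455 -186.1859418 ]]
therm [[620.28067372 177.78835308]]
cover top corners px [[ 0.71310781  0.23580669]
 [ 0.63915883 -0.23723479]]
```

Emit:
carry_out --pt "10 -22 0" --pt "10 -22 0" --pt "10 -22 0" --pt "10 -22 0" --pt "10 -22 0" --pt "10 -22 0" --pt "10 -22 0" --pt "10 -22 0" --pt "10 -22 0" --pt "10 -22 0" --pt "10 -22 0" --pt "10 -22 0" --turn '[1, 1, 1, 1, 1, 1, 1, 1, 1, 1, 1, 1]' --claw '[1, 1, 1, 1, 1, 1, 1, 1, 1, 1, 1, 1]'

```text
t: 1.15
ee_pos: [0.3415, 0.3193, 0.2312]
orientation: [0.076, 0.997, -0.0, -0.0]
wrist_force: [1.9, 0.2, -0.2]
finger_gap: 1.001
grasp_force: 0.0
```

```bash
python3 - <<'E'
from m import *
c=cam('top')
# short tray: local threshold contour inside window, away from the rail/wall
g=c['img'].min(2)
for thr in (150,170,190,205):
    k=(g>thr).astype(np.uint8)
    cs,_=cv2.findContours(k,cv2.RETR_LIST,cv2.CHAIN_APPROX_NONE)
    for q in cs:
        x,y,w,h=cv2.boundingRect(q)
        if 340<x+w/2<410 and 170<y+h/2<215 and w>30: print(thr,(x,y,w,h),rect(c,q,.073))
        if 260<x+w/2<300 and 205<y+h/2<235 and w>70: print(thr,'long',(x,y,w,h),rect(c,q,.073))
# brightness profile down across the rail
for u in (280,): print([tuple(int(a) for a in c['img'][v,u]) for v in range(150,174)])
E
```

```text
150 long (236, 199, 92, 45) (514.6851196289062, 40.8914794921875, 65.29862976074219, 181.11907958984375, np.float64(-0.17397832190242402))
150 (350, 176, 50, 36) (570.1819458007812, -152.16036987304688, 65.25702667236328, 96.89083862304688, np.float64(-0.14269257068060903))
170 long (237, 199, 91, 45) (514.3972778320312, 41.07846450805664, 63.996421813964844, 179.57569885253906, np.float64(-0.1739407713310539))
170 (351, 176, 48, 36) (570.1446533203125, -152.1348419189453, 64.29978942871094, 96.23431396484375, np.float64(-0.14064180348319355))
190 long (237, 199, 90, 44) (514.20849609375, 41.06627655029297, 62.93640899658203, 178.0973358154297, np.float64(-0.17362412147744344))
190 (351, 176, 48, 36) (569.8051147460938, -151.902587890625, 62.96426773071289, 94.9809799194336, np.float64(-0.14469806413949327))
205 long (238, 200, 89, 43) (514.1099243164062, 40.62318420410156, 62.23417282104492, 176.50880432128906, np.float64(-0.17392492552256789))
205 (351, 176, 45, 36) (569.9674072265625, -151.9178924560547, 62.36756896972656, 93.79625701904297, np.float64(-0.14108655138523685))
[(177, 194, 192), (127, 139, 143), (154, 162, 170), (186, 193, 204), (196, 203, 215), (194, 202, 213), (193, 201, 212), (194, 202, 213), (196, 203, 215), (195, 202, 214), (193, 200, 211), (187, 194, 205), (164, 170, 181), (101, 104, 111), (57, 59, 61), (45, 45, 47), (43, 42, 43), (42, 41, 42), (43, 41, 42), (44, 43, 44), (44, 44, 43), (44, 43, 43), (43, 42, 42), (43, 43, 43)]
```

Emit:
carry_out --pt "9 -23 0" --pt "10 -23 0" --pt "10 -23 0" --pt "10 -23 0" --pt "10 -23 -10" --pt "10 -23 -15" --pt "10 -23 -15" --pt "10 -23 -15" --pt "10 -23 -15" --pt "10 -23 -15" --pt "10 -23 -15" --pt "8 -17 -10" --turn '[0, 0, 0, 0, 0, 0, 0, 0, 0, 0, 0, 0]' --claw '[1, 1, 1, 1, 1, 1, 1, 1, 1, 1, 1, 1]'

```text
t: 2.2
ee_pos: [0.4582, 0.0485, 0.1201]
orientation: [0.077, 0.997, -0.0, -0.0]
wrist_force: [-0.3, 0.3, 1.4]
finger_gap: 0.999
grasp_force: 0.0
```

Emit:
carry_out --pt "0 0 0" --pt "0 0 -12" --pt "0 0 -12" --pt "0 0 -12" --pt "0 0 -10" --pt "0 0 -5" --pt "0 0 0" --turn '[0, 0, 0, 0, 0, 0, 0]' --claw '[1, 1, 1, 1, 1, 1, 1]'

```text
t: 2.78
ee_pos: [0.4575, 0.051, 0.0696]
orientation: [0.076, 0.997, -0.0, -0.001]
wrist_force: [0.5, -0.1, 0.4]
finger_gap: 0.999
grasp_force: 0.0
```

```bash
python3 - <<'E'
from h import *
a=cam('scene')['img'];cv2.imwrite('pics/s1.png',cv2.resize(a[140:440,140:500],None,fx=2,fy=2))
print(bot.read_state()['ee_pos'])
E
```

```text
[0.45793935 0.05090224 0.07022149]
```

View pics/s1.png

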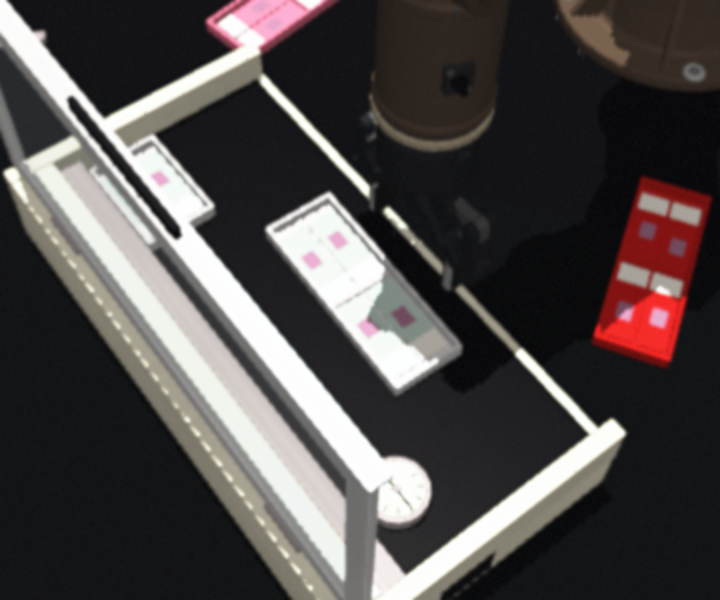

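The crop shows both fingertips, at (375,195) and (448,280), clear in front of the tray's front side, which runs from (330,195) to (460,348). I'll lower gently.

Emit:
carry_out --pt "0 0 -5" --pt "0 0 -5" --pt "0 0 -4" --pt "0 0 -2" --pt "0 0 0" --turn '[0, 0, 0, 0, 0]' --claw '[1, 1, 1, 1, 1]'

```text
t: 3.25
ee_pos: [0.458, 0.0505, 0.0539]
orientation: [0.076, 0.997, -0.0, -0.0]
wrist_force: [-0.1, 0.5, 0.4]
finger_gap: 1.002
grasp_force: 0.0
```

Emit:
carry_out --pt "0 0 -2" --pt "6 -0.9 0" --pt "6 -0.9 0" --pt "6 -0.9 0" --pt "6 -0.9 0" --pt "6 -0.9 0" --pt "6 -0.9 0" --pt "6 -0.9 0" --pt "6 -0.9 0" --pt "6 -0.9 0" --pt "6 -0.9 0" --pt "0 0 0" --turn '[0, 0, 0, 0, 0, 0, 0, 0, 0, 0, 0, 0]' --claw '[1, 1, 1, 1, 1, 1, 1, 1, 1, 1, 1, 1]'

```text
t: 4.25
ee_pos: [0.52, 0.0413, 0.0524]
orientation: [0.076, 0.997, 0.0, 0.001]
wrist_force: [0.6, -0.0, -0.8]
finger_gap: 0.999
grasp_force: 0.0
```

```bash
python3 - <<'E'
from h import *
a=cam('scene')['img'];b=cam('top')['img']
cv2.imwrite('pics/s2.png',np.hstack([cv2.resize(a[180:400,190:420],(400,383)),cv2.resize(b[120:285,180:352],(400,383))]))
E
```

```text
(no output)
```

View pics/s2.png

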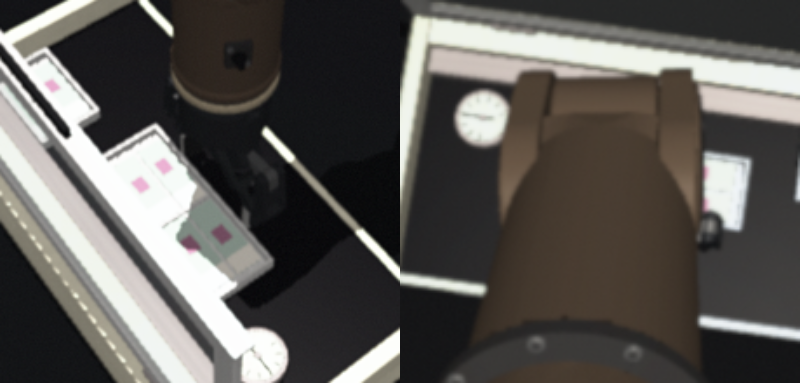

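Scene view (left half) shows the fingers flush along the tray's front side, with the tray parallel to the rail. Neither the thermometer (260,350) nor the short tray (60,85) is disturbed. I'll keep pushing.

Emit:
carry_out --pt "4 -0.6 0" --pt "4 -0.6 0" --pt "4 -0.6 0" --pt "4 -0.6 0" --pt "4 -0.6 0" --pt "4 -0.6 0" --pt "3 -0.5 0" --pt "0 0 0" --turn '[0, 0, 0, 0, 0, 0, 0, 0]' --claw '[1, 1, 1, 1, 1, 1, 1, 1]'

```text
t: 5.02
ee_pos: [0.5462, 0.0373, 0.0524]
orientation: [0.076, 0.997, -0.0, 0.0]
wrist_force: [0.4, -0.0, 0.4]
finger_gap: 0.999
grasp_force: 0.0
```

Emit:
carry_out --pt "2 -0.3 0" --pt "2 -0.3 0" --pt "2 -0.3 0" --pt "0 0 0" --turn '[0, 0, 0, 0]' --claw '[1, 1, 1, 1]'

```text
t: 5.35
ee_pos: [0.5517, 0.0365, 0.0524]
orientation: [0.076, 0.997, 0.0, 0.0]
wrist_force: [0.9, -0.1, -0.2]
finger_gap: 0.996
grasp_force: 0.0
```

Emit:
carry_out --pt "1.5 -0.2 0" --pt "1.5 -0.2 0" --pt "0 0 0" --turn '[0, 0, 0]' --claw '[1, 1, 1]'

```text
t: 5.6
ee_pos: [0.5546, 0.0361, 0.0524]
orientation: [0.076, 0.997, 0.0, 0.0]
wrist_force: [0.1, 0.0, 0.1]
finger_gap: 1.0
grasp_force: 0.1
```

Emit:
carry_out --pt "1.5 -0.2 0" --pt "1.5 -0.2 0" --pt "0 0 0" --turn '[0, 0, 0]' --claw '[1, 1, 1]'

```text
t: 5.85
ee_pos: [0.5573, 0.0357, 0.0523]
orientation: [0.076, 0.997, -0.0, -0.0]
wrist_force: [-1.0, -0.1, 0.1]
finger_gap: 0.999
grasp_force: 0.6
```

Emit:
carry_out --pt "1.5 -0.2 0" --pt "1.5 -0.2 0" --pt "0 0 0" --turn '[0, 0, 0]' --claw '[1, 1, 1]'

```text
t: 6.1
ee_pos: [0.5575, 0.0357, 0.0518]
orientation: [0.076, 0.997, -0.0, -0.003]
wrist_force: [-10.9, 1.7, 6.2]
finger_gap: 1.002
grasp_force: 5.1
```

Emit:
carry_out --pt "1 -0.2 0" --pt "0 0 0" --pt "0 0 0" --turn '[0, 0, 0]' --claw '[1, 1, 1]'

```text
t: 6.35
ee_pos: [0.5575, 0.0357, 0.0517]
orientation: [0.076, 0.997, 0.0, -0.004]
wrist_force: [-13.8, 2.2, 8.5]
finger_gap: 0.997
grasp_force: 6.6
```

Emit:
carry_out --pt "-3 0.5 0" --pt "-6 0.9 0" --pt "-10 1.5 0" --pt "-10 1.5 0" --pt "-10 1.5 10" --pt "-10 1.5 30" --pt "-20 3 35" --pt "-20 3 35" --pt "-20 3 35" --pt "-20 30 40" --pt "-20 30 40" --pt "-20 30 40" --turn '[0, 0, 0, 0, 0, 0, 0, 0, 0, 0, 0, 0]' --claw '[1, 1, 1, 1, 1, 1, 1, 0, 0, 0, 0, 0]'

```text
t: 7.35
ee_pos: [0.404, 0.1214, 0.2917]
orientation: [0.077, 0.997, 0.0, 0.0]
wrist_force: [1.5, 1.3, 0.5]
finger_gap: 0.302
grasp_force: 0.0
```

```bash
python3 - <<'E'
from m import *
a=cam('scene');b=cam('top')
cv2.imwrite('pics/s3.png',np.hstack([cv2.resize(a['img'][140:440,140:440],(400,400)),cv2.resize(b['img'][120:285,180:345],(400,400))]))
g=b['img'].min(2)
for thr in (150,170,190):
    cs,_=cv2.findContours((g>thr).astype(np.uint8),cv2.RETR_LIST,cv2.CHAIN_APPROX_NONE)
    for q in cs:
        x,y,w,h=cv2.boundingRect(q)
        if 20<h<70 and 40<w<110 and 180<x<420 and 150<y<260: print(thr,(x,y,w,h),rect(b,q,.073))
E
```

```text
150 (350, 176, 50, 36) (570.141357421875, -152.21844482421875, 65.33422088623047, 97.00737762451172, np.float64(-0.14248617569612798))
170 (351, 176, 48, 36) (570.1446533203125, -152.1348419189453, 64.29978942871094, 96.23431396484375, np.float64(-0.14064180348319355))
190 (351, 176, 48, 36) (569.7936401367188, -151.98167419433594, 62.96426773071289, 95.14083862304688, np.float64(-0.14469806413949327))
190 (243, 159, 90, 42) (600.7014770507812, 28.748939514160156, 63.9610710144043, 178.05581665039062, np.float64(-0.15336518874910166))
```

View pics/s3.png

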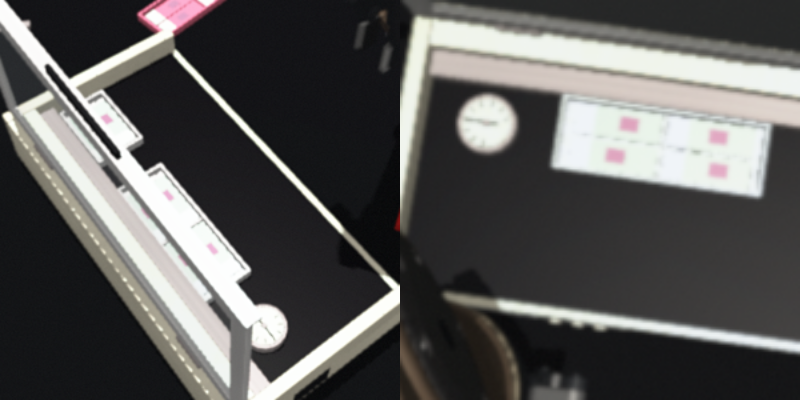

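The top view (right half) shows the long tray's rear rim flush along the rail from (565,95) to (770,122). It sits between the thermometer (487,123) and the short tray, and neither has moved. Measured tray yaw is −0.153 and rail yaw −0.151. Next I'll go over the cover and behind it.

Emit:
carry_out --pt "0 0 30" --pt "10 -5 30" --pt "20 -10 35" --pt "30 -10 35" --pt "30 -10 0" --pt "30 -10 0" --pt "30 -10 0" --pt "30 -10 0" --pt "30 -10 0" --pt "30 -10 0" --pt "30 -10 0" --pt "30 -10 0" --turn '[0, 0, 0, 0, 0, 0, 0, 0, 0, 0, 0, 0]' --claw '[0, 0, 0, 0, 0, 0, 0, 0, 0, 0, 0, 0]'

```text
t: 8.45
ee_pos: [0.7033, 0.0163, 0.4149]
orientation: [0.076, 0.997, -0.0, -0.0]
wrist_force: [2.1, 0.1, 1.0]
finger_gap: 0.002
grasp_force: 0.0
```

Emit:
carry_out --pt "20 -15 0" --pt "16 -10 0" --pt "0 0 0" --turn '[0, 0, 0]' --claw '[0, 0, 0]'

```text
t: 8.7
ee_pos: [0.7399, -0.0115, 0.4125]
orientation: [0.078, 0.997, -0.001, -0.002]
wrist_force: [1.0, -0.5, -0.3]
finger_gap: -0.001
grasp_force: 0.0
```

```bash
python3 - <<'E'
from h import *
a=cam('scene');cv2.imwrite('pics/s4.png',a['img'])
s=bot.read_state();print(s['ee_pos'],s['joint_pos'])
E
```

```text
[ 0.73895831 -0.0099822   0.41329855] [-0.22919973  0.60544702  0.38534236  0.89260322 -0.21502311  1.67904266
  1.48497463]
```

View pics/s4.png

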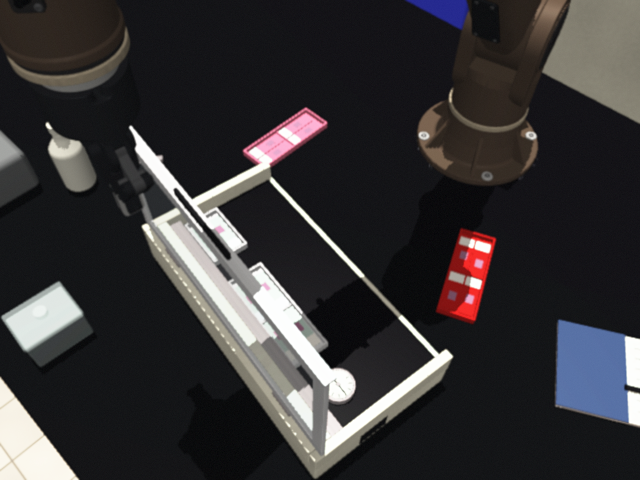

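The gripper is behind the open cover, seen at (125,185), with the shut fingertips above the cover's rear face. I'll descend and approach the rear face.

Emit:
carry_out --pt "0 0 -20" --pt "0 0 -20" --pt "0 0 -20" --pt "0 0 -20" --pt "0 0 -20" --pt "0 0 -16" --pt "0 0 0" --pt "-10 1.5 0" --pt "-10 1.5 0" --pt "-10 1.5 0" --pt "0 0 0" --turn '[0, 0, 0, 0, 0, 0, 0, 0, 0, 0, 0]' --claw '[0, 0, 0, 0, 0, 0, 0, 0, 0, 0, 0]'

```text
t: 9.67
ee_pos: [0.707, -0.0025, 0.3019]
orientation: [0.076, 0.997, 0.0, 0.001]
wrist_force: [0.4, -0.1, -0.2]
finger_gap: -0.001
grasp_force: 0.0
```

Emit:
carry_out --pt "-10 1.5 0" --pt "-10 1.5 0" --pt "-10 1.5 0" --pt "0 0 0" --turn '[0, 0, 0, 0]' --claw '[0, 0, 0, 0]'

```text
t: 10.0
ee_pos: [0.6777, 0.0018, 0.3015]
orientation: [0.076, 0.997, 0.0, 0.001]
wrist_force: [-0.1, -0.4, -0.5]
finger_gap: 0.002
grasp_force: 0.0
```

Emit:
carry_out --pt "-10 1.5 0" --pt "-10 1.5 0" --turn '[0, 0]' --claw '[0, 0]'

```text
t: 10.17
ee_pos: [0.6595, 0.0043, 0.3007]
orientation: [0.076, 0.997, -0.0, 0.001]
wrist_force: [4.2, -0.5, -2.1]
finger_gap: -0.001
grasp_force: 1.7
```

```bash
python3 - <<'E'
from h import *
a=cam('scene');b=cam('top')
cv2.imwrite('pics/s5.png',np.hstack([cv2.resize(a['img'],(400,300)),cv2.resize(b['img'],(400,300))]))
s=bot.read_state();print(s['ee_pos'],s['wrist_force'])
E
```

```text
[0.65818816 0.0045725  0.30105648] [-0.11526126  0.6920519   0.29446226]
```

View pics/s5.png

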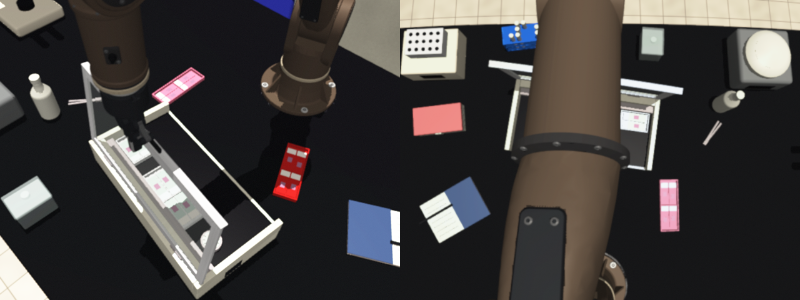

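The cover is tilting forward with a 4 N push, as expected. Now I'll follow the arc.

Emit:
carry_out --pt "-11 1.7 -2.8" --pt "-11 1.7 -2.8" --pt "-11 1.7 -2.8" --pt "-10.5 1.6 -4.8" --pt "-10.5 1.6 -4.8" --pt "-10.5 1.6 -4.8" --pt "-9.5 1.5 -6.5" --pt "-9.5 1.5 -6.5" --pt "-9.5 1.5 -6.5" --pt "-8.2 1.3 -8" --pt "-8.2 1.3 -8" --pt "-8.2 1.3 -8" --turn '[0, 0, 0, 0, 0, 0, 0, 0, 0, 0, 0, 0]' --claw '[0, 0, 0, 0, 0, 0, 0, 0, 0, 0, 0, 0]'

```text
t: 11.27
ee_pos: [0.5417, 0.0226, 0.2344]
orientation: [0.076, 0.997, 0.0, 0.001]
wrist_force: [1.4, -1.0, 1.2]
finger_gap: 0.001
grasp_force: 0.9
```

Emit:
carry_out --pt "-6.7 1 -9.4" --pt "-6.7 1 -9.4" --pt "-6.7 1 -9.4" --pt "-5 0.8 -10.5" --pt "-5 0.8 -10.5" --pt "-5 0.8 -10.5" --pt "-3.2 0.5 -11" --pt "-3.2 0.5 -11" --pt "-3.2 0.5 -11" --turn '[0, 0, 0, 0, 0, 0, 0, 0, 0]' --claw '[0, 0, 0, 0, 0, 0, 0, 0, 0]'

```text
t: 12.02
ee_pos: [0.497, 0.0296, 0.1411]
orientation: [0.076, 0.997, 0.0, 0.0]
wrist_force: [1.6, -0.8, 0.3]
finger_gap: -0.001
grasp_force: 0.6
```

Emit:
carry_out --pt "-1.2 0.2 -10" --pt "-1.2 0.2 -10" --pt "-1 0.2 -8" --pt "-1 0 -5" --pt "0 0 -3" --pt "0 0 0" --turn '[0, 0, 0, 0, 0, 0]' --claw '[0, 0, 0, 0, 0, 0]'

```text
t: 12.52
ee_pos: [0.4916, 0.0301, 0.1047]
orientation: [0.076, 0.997, -0.0, -0.0]
wrist_force: [-1.3, -0.8, -0.1]
finger_gap: -0.0
grasp_force: 0.0
```

Emit:
carry_out --pt "0 0 -2" --pt "0 0 -2" --pt "0 0 -1" --pt "0 0 0" --turn '[0, 0, 0, 0]' --claw '[0, 0, 0, 0]'

```text
t: 12.85
ee_pos: [0.4917, 0.0302, 0.1001]
orientation: [0.076, 0.997, 0.0, 0.0]
wrist_force: [0.2, 0.3, -0.3]
finger_gap: -0.003
grasp_force: 0.0
```

Emit:
carry_out --pt "0 0 -1" --pt "0 0 -1" --pt "0 0 0" --turn '[0, 0, 0]' --claw '[0, 0, 0]'

```text
t: 13.1
ee_pos: [0.4918, 0.0302, 0.0995]
orientation: [0.076, 0.997, 0.0, 0.0]
wrist_force: [-6.1, 0.5, 21.5]
finger_gap: 0.003
grasp_force: 10.6
```

Emit:
carry_out --pt "0 0 -1" --pt "0 0 -1" --pt "0 0 0" --turn '[0, 0, 0]' --claw '[0, 0, 0]'

```text
t: 13.35
ee_pos: [0.4919, 0.0302, 0.0992]
orientation: [0.076, 0.997, 0.001, 0.001]
wrist_force: [-14.3, -0.8, 49.8]
finger_gap: -0.003
grasp_force: 25.0
```

The cover is shut: the upper face is at 0.099 and the push force rises steeply. I'll lift off.

Emit:
carry_out --pt "0 0 3" --pt "0 0 5" --pt "0 0 15" --pt "0 0 30" --pt "-15 10 30" --pt "-20 25 30" --pt "-20 30 30" --pt "-20 30 10" --pt "-10 30 0" --pt "-10 30 0" --pt "0 30 0" --pt "0 0 0" --turn '[0, 0, 0, 0, 0, 0, 0, 0, 0, 0, 0, 0]' --claw '[0, 0, 0, 0, 0, 0, 0, 0, 0, 0, 0, 0]'

```text
t: 14.35
ee_pos: [0.3987, 0.2166, 0.2445]
orientation: [0.072, 0.997, 0.001, 0.0]
wrist_force: [0.2, 0.0, 0.3]
finger_gap: -0.002
grasp_force: 0.0
```

```bash
python3 - <<'E'
from m import *
a=cam('scene');b=cam('top')
cv2.imwrite('pics/s6.png',np.hstack([cv2.resize(a['img'][140:480,110:470],(400,378)),cv2.resize(b['img'][110:285,160:345],(400,378))]))
E
```

```text
(no output)
```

View pics/s6.png

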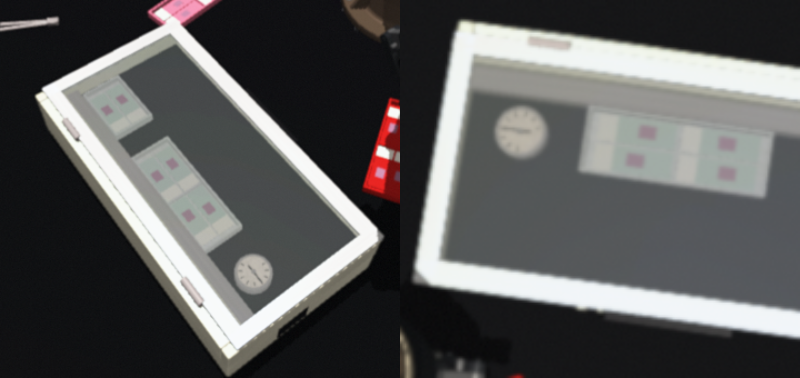

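The cover lies flat and fully shut. Through the pane, the long tray's rear side (590,107) to (772,132) is still along the rail, between the undisturbed thermometer and short tray, and the arm is clear.

```bash
python3 -c "
from bench import bot
print(bot.finish_job())"
```

```text
the job is handed in; nothing more can be done
None
```

The long tray is square against the stop rail between the thermometer and the short tray, which did not move, and the cover is fully shut; I handed the job in at about 14.5 s, but the fingertips briefly pressed the shut cover with about 50 N, which fails the job if the 40 N limit also covers the fingers.

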